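# Set the rotary table to zero and lock it

### The arm

A 6-joint arm with a two-finger parallel gripper is mounted at the origin on the work surface. World frame = base frame: x ahead of the robot, y to its left, z up, the work surface at z = 0. Lengths are in m, angles in rad, forces in N, time in s.
With the tool pointing down it reaches from about 0.275 to 0.75 m from the base axis. Payload 10.2 kg.
Tool frame: the origin (TCP) lies midway between the tips of the shut fingers; the grasp point (between the pads) lies 19 mm behind it (env.grasp_offset is the distance from the TCP to the grasp point, in m); z points along the fingers, y is the direction in which the jaws open and shut (so a half turn about z gives the same grasp; the last joint's range is limited). The gripper opens to 85 mm and grips with 20 to 120 N. Pads are 22 mm wide; open, the fingers measure 114 mm over their backs; the gripper's body (76 mm by 85 mm) begins 54 mm behind the grasp point. The pads swing forward as they close: fully open they stand 13 mm farther back than shut.
Start: joints at [1.056, 0.313, 1.498, -0, 1.331, -0.223], TCP at [0.151, 0.503, 0.231] pointing down, gripper open.
Joint ranges: [-2.94, 2.94], [-0.97, 2.17], [0.19, 2.56], [-1.23, 4.37], [0.02, 3.11], [-2.88, 2.88]. Speed limits (rad/s): [2.39, 2.39, 3.01, 3.14, 3.14, 3.14].

### API

Orientations are given as [roll, pitch, yaw] about the fixed x, y, z axes, in that order (R = Rz(yaw) Ry(pitch) Rx(roll)).
In Python, from rig import env gives the robot as it stands. The module is installed in compiled form; this text tells all that it offers.
- The arm moves only by the tool play_rows, never from a script. Its arguments are lists of equal length, an entry for each row: "linear": the shift along the world's x, y, z in units of 50 mm (1.0 is 50 mm), a list of three; "dr": the turn, a rotation vector about the world's x, y, z in units of 180 degrees (1.0 is 180 degrees), a list of three. In form: {"linear": [[x, y, z], ...], "dr": [[rx, ry, rz], ...]}. A call has exactly 8 rows; each row shifts and turns the pose as measured when the row begins; what a row does not reach is not made up. A row lasts 1/10 s, in which the tool goes at most 50 mm and 8.59 degrees, less where a joint would pass 70% of its speed; a pose out of reach is approached as far as the arm can. A call with a number of a shift or a turn outside -1 to 1 is refused whole. A call with a gripper value outside its range is refused whole. "jaw" is the opening, from -1 (shut) to 1 (fully open), set as the call begins (left out, the last holds). The fingers move at their own pace and stop on an object; "force" is the grip in N (left out, the last holds). Time passes only in rows, so rows that do not move let the fingers close, or fill a call up. It gives the time, the measured TCP pose, the force and the opening at its end, in the units of the state.
- env.read_state(): the state, without advancing time (a new reading comes with each control period).
- env.read_camera(name): name is "scene" or "top" or "wrist"; returns a dict with "color" (384x512x3 uint8, red, green, blue), "mtx" (3x3 intrinsics, pixels), "k1" (the pictures are not rectified: a ray, as slopes to the right and down, at radius r is drawn at 1 + k1 r^2 times it, then the intrinsics apply), "T" (4x4, takes a point from camera to world coordinates); the wrist camera has in their place "mount" (4x4, takes a point from camera to tool coordinates, whose origin is the TCP and whose axes are the flange's). Camera axes: x right, y down, z forward; pixel columns grow to the right and rows downward; lengths in m; the calibration is good to about 2 mm. A picture is of the moment at which its call begins: read the wrist's pose just before it. There is no depth.
- env.close_job(): hands the job in, once; it reports no verdict.
Trained networks look in a picture, given as the dict that the camera call returned (one of the last four; its "shot" number tells which), for a name from the list of things; names that differ only in an ending like _2 or _b are one class to them, and where a whole thing is asked for, a point or a joint stands for the part that bears it (a point fixed in the world has none). Each returns a list of dicts, best first, with "p" (0 to 1); they miss things now and then, are a little off and sometimes report something else, mostly with a low value. They report only what shows in the picture. A call takes as long as a camera call.
- env.regions_of(thing, picture): "mask" (384x512 bool, what is visible of it) and "box" ([left, top, width, height] in pixels, round what is visible of it).
- env.place_of(thing, picture): "location" ([row, column] in pixels: a listed point, or the origin of a listed thing).
The state is a dict: "time": time; "qpos": joint angles; "qvel": joint speeds; "tau": joint torques, N m; "position": TCP position; "eef_rot": TCP orientation; "ft_force": force on the tool from outside, world axes, zero at the start; "ft_torque": the same for the moment, N m; "grip_width": opening from 0.0 (shut) to 1.0 (fully open).
Only numpy, scipy, OpenCV 4.12 (cv2) and the standard library are available. Lean on these libraries where they do the work, as an engineer would, in place of code of your own. Each camera call takes 0.05 s, during which the arm holds its last target. There are 200 camera calls.

### The job

Get the rotary table ready for drilling: with a fingertip, for instance against one of its two hold-down clamps, push the table top round until the dark index mark on its edge lines up with the longest white line of the scale around it, the zero line. Then, with the top resting there, push the table's lock lever round to its stop so that the top is locked at zero. Push gently, with nothing taken between the fingers, leave the other things on the bench where they lie, and finish clear of everything.

Things in the scene. Friction and masses are not known exactly. Their poses are not given: they have to be found in the camera images.
- dial (a joint): angle of the turning top of the rotary table, rad: 0 = index mark on the zero line; grows as the top turns counter-clockwise seen from above. Starts at -1.75 to -0.6, so it must be pushed counter-clockwise. Free both ways (range -3 to 3); its bearing drags with 0.25 N m (about 4 N at a clamp), so it stays where it is left
- lock (a joint): angle of the lock lever about its upright pivot, rad: starts open at 0 to 0.2, locked at its stop, 1.2; grows counter-clockwise seen from above. It drags with 0.15 N m (2 to 3 N at its ball) and stays where it is left. From about 0.75 on it presses a brake shoe against the top's rim; locked, the top no longer turns under a light push
- table_centre (a point): rotary table: round steel top 152 mm across, turning on a fixed graduated base ring 204 mm across, bolted to the bench. This point: on the turning axis (upright) at the height of the top's upper face, 72 mm above the bench. Axes fixed to the base: x points away from the zero line, y to the side opposite the lock lever, z up
- zero_line (a point): inner end of the zero line: the longest (23 mm) and broadest (5 mm) white line of the scale, radial, on the base ring's upper face 62 mm above the bench, 78 mm from the axis on the side of the base's -x axis. Shorter lines stand every 10 degrees up to 60 degrees either side
- index_mark (a point): outer end of the index mark: a dark radial line 5 mm wide and 26 mm long on the upper face of the turning top, reaching its rim 76 mm from the axis, midway between the two hold-down clamps
- stud_a (a point): top end of an upright 10 mm stud, 42 mm above the top's upper face, 53 mm from the axis, a quarter turn clockwise (seen from above) from the index mark. Its strap clamp: a radial steel bar 22 mm wide, 32 to 74 mm from the axis, upper face 22 mm above the top's, on a heel block as wide at its outer end; nut above. Between the two clamps the middle of the top carries an 12 mm thick, 90 mm wide plywood ring
- stud_b (a point): top end of the stud of the other, like clamp, across the axis from stud_a: a quarter turn counter-clockwise from the index mark
- lever_ball (a point): centre of the black ball, 26 mm in diameter, on the end of the lock lever, 66 mm above the bench and 78 mm from the lever's pivot. The lever is an 11 mm rod about 60 mm above the bench. Locking moves the ball counter-clockwise about the pivot
- lever_pivot (a point): point on the lever's upright pivot axis at the ball's height, on a lug 122 mm from the table's axis (on the base's -y side); the hub round it is 26 mm across and its top is 73 mm above the bench
- hammer: hammer lying flat, about 300 mm long; loose, to be left alone
- screwdriver: screwdriver with orange handle lying flat, about 220 mm long; loose, to be left alone
- spanner: open-ended spanner, 160 mm long, lying flat beside the rotary table on the side away from the lock lever; loose, to be left alone
- ring_blank: loose plywood ring, 90 mm across, 12 mm thick, lying on the bench near the lock lever's side of the rotary table, clear of the lever's sweep; loose, to be left alone
- glue: glue bottle standing upright, 66 mm across, 170 mm high; loose, to be left alone
- bit_case: yellow drill-bit case, 105 x 70 x 22 mm, lying flat; loose, to be left alone
- f_clamp: red bar clamp lying flat, 260 mm long, 110 mm wide, 25 mm high; loose, to be left alone
- square: try square lying flat, 100 x 170 mm, 16 mm high; loose, to be left alone

How it is judged:
On the way, in this order (a step that is already met when the one before it is completed fails the run):
1. the index mark rests on the zero line, the lock lever still open (value of joint dial between -0.045 and 0.045 rad and value of joint lock below 0.5 rad and velocity of joint dial between -0.05 and 0.05 rad/s), for 0.3 s.
2. the lock lever is pushed round to its stop (value of joint lock above 1.1 rad), for 0.2 s.
At the end, for the whole second after the job is handed in: The index mark is on the zero line to within 0.045 rad (2.6 degrees, under one line's width), the lock lever is within 0.1 rad of its stop, and both are at rest (value of joint dial between -0.045 and 0.045 rad and value of joint lock above 1.1 rad and velocity of joint dial between -0.05 and 0.05 rad/s and velocity of joint lock between -0.05 and 0.05 rad/s); the robot touches nothing.
It fails at once if the table top, its clamps or the lock lever are shoved hard or squeezed (over 60 N) (contact force between the fingers and dial above 60 N or contact force between the fingers and lock above 60 N).
It fails at once if a clamp stud or the lever's ball is taken between the fingers ((horizontal distance between the grasp point and stud_a below 0.009 m and z of the grasp point in the frame of stud_a below 0.015 m) or (horizontal distance between the grasp point and stud_b below 0.009 m and z of the grasp point in the frame of stud_b below 0.015 m) or (horizontal distance between the grasp point and lever_ball below 0.009 m and z of the grasp point in the frame of lever_ball below 0.025 m)).
It fails at once if another thing on the bench is moved (over 20 mm) (distance of any of hammer, screwdriver, spanner, ring_blank, glue, bit_case, f_clamp, square from where it was at the start of the episode above 0.02 m).
It fails at once if the glue bottle is tipped (angle between glue's own z axis and vertical above 0.3 rad).
It also fails if it takes over 72 s, if anything falls off the work surface, if the arm or the gripper's body presses on something with over 40 N, if the wrist force passes 120 N, or if a joint passes its speed limit or range.

## Working session

There is one attempt and no reset: what is moved stays moved. The work goes in short steps, Python scripts to look and compute and a tool call to move; the robot and the scene stay as the last step left them, time stands still between calls to the robot, and variables do not carry over. Pictures are saved under pics/ and viewed, about 8 in all and at most 12, crops included, and the job is handed in when it is done.

Besides the shell and the picture viewer there is one more tool, called after "Call:" as name(argument=value, ...), one argument or row to a line, values as JSON. play_rows: Moves the arm, as the interface text tells. Shifts and turns lie within -1 to 1; 1 stands for 50 mm of shift or 180 degrees of turn. Its arguments: {"type":"object","properties":{"linear":{"type":"array","items":{"type":"array","items":{"type":"number","minimum":-1,"maximum":1}}},"dr":{"type":"array","items":{"type":"array","items":{"type":"number","minimum":-1,"maximum":1}}},"jaw":{"type":"number"},"force":{"type":"number"}},"required":["linear","dr"]}

```bash
mkdir -p pics; cat > h.py <<'E'
import numpy as np, cv2
from rig import env
def ray(pic,rc,T=None):
    K=pic["mtx"];k=pic["k1"]
    d=np.array([(rc[1]-K[0,2])/K[0,0],(rc[0]-K[1,2])/K[1,1]]);u=d.copy()
    for _ in range(30): u=d/(1+k*(u@u))
    T=pic["T"] if T is None else T
    return T[:3,3],T[:3,:3]@np.array([u[0],u[1],1.])
def at(pic,rc,z,T=None):
    o,v=ray(pic,rc,T); return o+v*(z-o[2])/v[2]
def proj(pic,p,T=None):
    T=pic["T"] if T is None else T
    c=np.linalg.inv(T)@np.append(p,1); u=c[:2]/c[2]; u=u*(1+pic["k1"]*(u@u))
    return pic["mtx"][:2,:2]@u+pic["mtx"][:2,2]
H=dict(table_centre=.072,zero_line=.062,index_mark=.072,stud_a=.114,stud_b=.114,lever_ball=.066,lever_pivot=.066)
E
python3 - <<'E'
from h import *
for n in ("top","scene"):
    p=env.read_camera(n); cv2.imwrite(f"pics/{n}0.png",p["color"][:,:,::-1])
    print(n,p["T"][:3,3].round(3))
    for t,z in H.items():
        for r in env.place_of(t,p)[:3]: print(t,round(r["p"],2),np.round(r["location"],1),at(p,r["location"],z).round(4))
    if n=="top":
        for t in "hammer screwdriver spanner ring_blank glue bit_case f_clamp square".split():
            for r in env.regions_of(t,p)[:1]: 
                b=r["box"]; print(t,round(r["p"],2),b,at(p,[b[1],b[0]],.02)[:2].round(3),at(p,[b[1]+b[3],b[0]+b[2]],.02)[:2].round(3))
s=env.read_state(); print({k:np.round(v,3) for k,v in s.items()})
E
```

```text
top [0.311 0.043 1.542]
table_centre 0.82 [189.5 265.3] [0.5239 0.0139 0.072 ]
zero_line 0.82 [212.7 262.4] [0.4539 0.0212 0.062 ]
index_mark 0.75 [204.3 243.6] [0.4772 0.0787 0.072 ]
index_mark 0.28 [174.  255.9] [0.5711 0.0435 0.072 ]
index_mark 0.22 [249.2 384.4] [ 0.3489 -0.3512  0.072 ]
stud_a 0.66 [203.4 275.9] [ 0.4772 -0.0172  0.114 ]
stud_a 0.6 [174.9 258.7] [0.5611 0.0351 0.114 ]
stud_b 0.66 [203.4 275.9] [ 0.4772 -0.0172  0.114 ]
stud_b 0.6 [174.9 258.7] [0.5611 0.0351 0.114 ]
lever_ball 0.46 [209.1 321.6] [ 0.4682 -0.1588  0.066 ]
lever_pivot 0.93 [187.1 304.9] [ 0.5348 -0.1073  0.066 ]
hammer 0.93 [70.8, 202.0, 69.4, 62.7] [0.477 0.64 ] [0.285 0.399]
screwdriver 0.69 [168.0, 224.1, 40.4, 44.5] [0.415 0.316] [0.28  0.184]
spanner 0.71 [203.1, 171.0, 22.2, 44.2] [0.586 0.211] [0.447 0.136]
ring_blank 0.76 [279.6, 132.3, 25.8, 30.3] [ 0.718 -0.03 ] [ 0.621 -0.113]
glue 0.67 [125.0, 137.5, 32.5, 27.6] [0.692 0.472] [0.603 0.359]
bit_case 0.69 [372.1, 146.3, 32.2, 35.3] [ 0.68 -0.33] [ 0.567 -0.433]
f_clamp 0.69 [372.0, 210.4, 53.7, 81.4] [ 0.472 -0.326] [ 0.217 -0.5  ]
squar
[... 378 characters left out ...]
5587 0.0475 0.114 ]
stud_b 0.74 [182.9 232.9] [ 0.5015 -0.0101  0.114 ]
lever_ball 0.62 [192.9 190.6] [ 0.4699 -0.1504  0.066 ]
lever_pivot 0.7 [201.4 206.1] [ 0.5224 -0.1026  0.066 ]
lever_pivot 0.5 [175.  302.1] [0.4378 0.2383 0.066 ]
{'time': np.float64(1.2), 'qpos': array([ 1.056,  0.313,  1.498, -0.   ,  1.331, -0.223]), 'qvel': array([-0.001, -0.   ,  0.001, -0.   ,  0.002,  0.002]), 'tau': array([-0.0000e+00, -4.1217e+01, -2.5990e+01, -0.0000e+00,  1.0000e-03,
        0.0000e+00]), 'position': array([0.151, 0.503, 0.231]), 'eef_rot': array([3.142, 0.   , 2.85 ]), 'ft_force': array([-0.12 , -0.184,  0.182]), 'ft_torque': array([ 0.014, -0.025,  0.065]), 'grip_width': np.float64(1.001)}
```

View pics/top0.png

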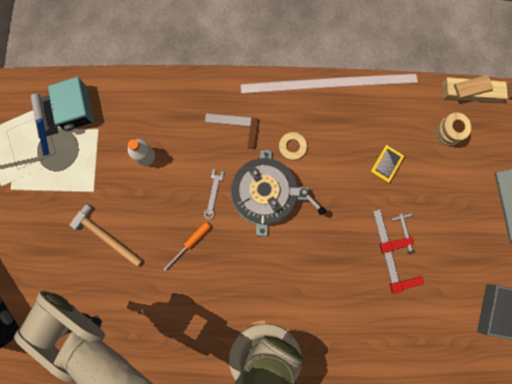

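View pics/scene0.png

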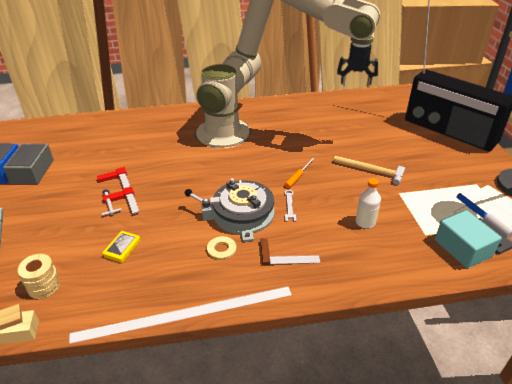

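The table is at about (0.524, 0.014), with the zero line on the robot's side (px 212,262) and the index mark at px (204,244), so the dial is at about -0.95. The lever points toward (-x, -y). I'll move over it for a close wrist view.

Call:
play_rows(
  linear=[
    [0.36,-0.6,0.15],
    [0.36,-0.6,0.15],
    [0.36,-0.6,0.15],
    [0.36,-0.6,0.15],
    [0.36,-0.6,0.15],
    [0.36,-0.6,0.15],
    [0.36,-0.6,0.15],
    [0.36,-0.6,0.15],
  ],
  dr=[
    [0,0,0],
    [0,0,0],
    [0,0,0],
    [0,0,0],
    [0,0,0],
    [0,0,0],
    [0,0,0],
    [0,0,0],
  ],
  jaw=-1,
  force=40,
)

```text
time: 2.0
position: [0.2965, 0.2555, 0.2923]
eef_rot: [-3.141, 0.0, 2.857]
ft_force: [0.4, -0.6, -0.1]
grip_width: 0.002
```

Call:
play_rows(
  linear=[
    [0.36,-0.6,0.15],
    [0.36,-0.6,0.15],
    [0.36,-0.6,0.15],
    [0.36,-0.6,0.15],
    [0.36,-0.6,0.15],
    [0.36,-0.6,0.15],
    [0.36,-0.6,0.15],
    [0,0,0],
  ],
  dr=[
    [0,0,0],
    [0,0,0],
    [0,0,0],
    [0,0,0],
    [0,0,0],
    [0,0,0],
    [0,0,0],
    [0,0,0],
  ],
)

```text
time: 2.8
position: [0.4272, 0.0328, 0.3487]
eef_rot: [3.141, 0.005, 2.853]
ft_force: [-0.6, 0.4, 0.9]
grip_width: -0.001
```

```bash
cat >> h.py <<'E'
from scipy.spatial.transform import Rotation as R
def wrist(name=None):
    s=env.read_state(); p=env.read_camera("wrist")
    T=np.eye(4);T[:3,:3]=R.from_euler("xyz",s["eef_rot"]).as_matrix();T[:3,3]=s["position"]
    p["T"]=T@p["mount"]
    if name: cv2.imwrite(f"pics/{name}.png",p["color"][:,:,::-1])
    return s,p
def pts(p,names=H):
    for t in names:
        for r in env.place_of(t,p)[:3]: print(t,round(r["p"],2),np.round(r["location"],1),at(p,r["location"],H[t]).round(4))
E
python3 - <<'E'
from h import *
s,p=wrist("w1"); print(s["time"],s["position"].round(4),s["eef_rot"].round(3),s["qpos"].round(2),s["grip_width"]); print(p["mount"].round(3)); pts(p)
E
```

```text
2.8 [0.4272 0.0328 0.3487] [3.141 0.005 2.853] [-0.2   0.03  1.53  0.    1.57 -1.48] -0.0011301780900316812
[[ 0.001 -0.953 -0.302  0.076]
 [ 1.     0.001  0.    -0.001]
 [-0.    -0.302  0.953 -0.143]
 [ 0.     0.     0.     1.   ]]
table_centre 0.74 [221.1 263.2] [0.53   0.0156 0.072 ]
zero_line 0.64 [173.5 250.9] [0.4509 0.0185 0.062 ]
index_mark 0.8 [183.  294.9] [0.4824 0.0803 0.072 ]
index_mark 0.71 [286.7 307.7] [0.6719 0.0561 0.072 ]
stud_a 0.87 [250.4 290.8] [0.5702 0.0462 0.114 ]
stud_a 0.63 [205.1 236.2] [ 0.4775 -0.0107  0.114 ]
stud_b 0.87 [250.4 290.8] [0.5702 0.0462 0.114 ]
stud_b 0.63 [205.1 236.2] [ 0.4775 -0.0107  0.114 ]
lever_ball 0.78 [215.2 146.8] [ 0.4686 -0.1637  0.066 ]
lever_pivot 0.73 [233.9 190.8] [ 0.5205 -0.107   0.066 ]
```

View pics/w1.png

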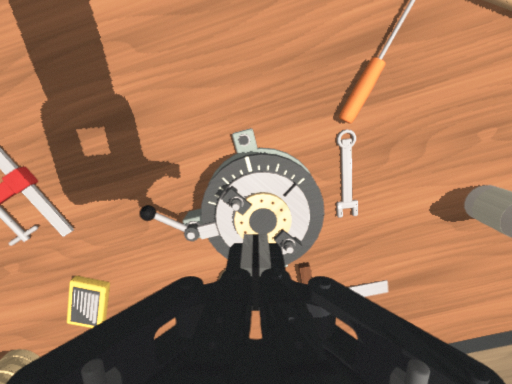

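Wrist view shows zero line at (250,172), index mark at (295,185), studs (236,205) and (291,250), lever ball (148,213), pivot (191,233). Now a joint fit of all views.

```bash
cat >> h.py <<'E'
from scipy.optimize import least_squares
def model(q):
    cx,cy,yaw,d,l=q
    P=lambda r,a,z:np.array([cx+r*np.cos(yaw+a),cy+r*np.sin(yaw+a),z])
    pi=np.pi; piv=P(.122,-pi/2,.066)
    a0=q0l+yaw+l
    return dict(table_centre=P(0,0,.072),zero_line=P(.078,pi,.062),index_mark=P(.076,pi+d,.072),stud_a=P(.053,pi+d-pi/2,.114),
      stud_b=P(.053,pi+d+pi/2,.114),lever_pivot=piv,lever_ball=piv+.078*np.array([np.cos(a0),np.sin(a0),0]))
q0l=-np.pi*.75   # lever angle reference (rel. base), lock offset unknown
def fit(pics,q0,skip=()):
    obs=[]
    for p in pics:
        for t in H:
            if t in skip: continue
            pr=proj(p,model(q0)[t])
            c=[r for r in env.place_of(t,p) if r["p"]>.3 and np.hypot(*(np.array(r["location"])[::-1]-pr))<25]
            if c:
                r=min(c,key=lambda r:np.hypot(*(np.array(r["location"])[::-1]-pr)))
                d=np.linalg.norm(p["T"][:3,3]-model(q0)[t])
                obs.append((p,t,np.array(r["location"])[::-1],d/p["mtx"][0,0]*1000))
    f=lambda q:np.concatenate([(proj(p,model(q)[t])-o)*w/3 for p,t,o,w in obs])
    s=least_squares(f,q0,loss="soft_l1"); 
    for (p,t,o,w) in obs: print(p["shot"],t,((proj(p,model(s.x)[t])-o)*w).round(1),end="mm; ")
    cov=np.linalg.pinv(s.jac.T@s.jac); print("\nq",s.x.round(4),"sd",np.sqrt(np.diag(cov)).round(4))
    return s.x
E
python3 - <<'E'
from h import *
s,w=wrist(); t=env.read_camera("top"); c=env.read_camera("scene")
q0=[.525,.016,0.0,-.95,0]
for ps in ([w],[t,c],[w,t,c]): q=fit(ps,q0)
for k,v in model(q).items(): print(k,v.round(4))
E
```

```text
4 table_centre [2.5 1.8]mm; 4 index_mark [ 0.7 -2.7]mm; 4 stud_a [-3.9 -0.5]mm; 4 stud_b [0.4 0.8]mm; 4 lever_ball [-0.4 -0.2]mm; 4 lever_pivot [-0.2  0.4]mm; 
q [ 0.523   0.0169  0.0053 -1.0096 -0.0163] sd [0.002  0.0017 0.0267 0.0527 0.067 ]
5 zero_line [7.2 3.4]mm; 5 stud_a [ 0.8 -2.2]mm; 5 lever_ball [-0.1 -6.1]mm; 5 lever_pivot [-11.3   6.1]mm; 6 table_centre [-13.8   1.7]mm; 6 zero_line [ 3.2 -1.4]mm; 6 index_mark [ 2.4 -1. ]mm; 6 stud_a [11.7  4.7]mm; 6 stud_b [-2.7 -1.5]mm; 6 lever_ball [ 0.5 -4.9]mm; 6 lever_pivot [-2.4  3.1]mm; 
q [ 0.5221  0.0176  0.0559 -1.1381 -0.147 ] sd [0.0022 0.0018 0.036  0.0582 0.0558]
4 table_centre [2.2 1.4]mm; 4 index_mark [ 2.4 -1.3]mm; 4 stud_a [-5.5  0.4]mm; 4 stud_b [ 1.4 -0.9]mm; 4 lever_ball [ 2.9 -1.9]mm; 4 lever_pivot [0.7 2.8]mm; 5 zero_line [5.9 3. ]mm; 5 stud_a [-0.4 -1.5]mm; 5 lever_ball [ 1.8 -4.2]mm; 5 lever_pivot [-10.5   8.8]mm; 6 table_centre [-14.5   2. ]mm; 6 zero_line [ 4.5 -1.3]mm; 6 index_mark [-0.3 -2.2]mm; 6 stud_a [12.8  4.2]mm; 6 stud_b [-5.2 -0.3]mm; 6 lever_ball [-1.5 -5.9]mm; 6 lever_pivot [-3.5  1.5]mm; 
q [ 0.5225  0.0168  0.0303 -1.0699 -0.1047] sd [0.0014 0.0013 0.0228 0.039  0.0515]
table_centre [0.5225 0.0168 0.072 ]
zero_line [0.4446 0.0145 0.062 ]
index_mark [0.484  0.0823 0.072 ]
stud_a [0.5682 0.0437 0.114 ]
stud_b [ 0.4768 -0.01    0.114 ]
lever_pivot [ 0.5262 -0.1051  0.066 ]
lever_ball [ 0.4671 -0.156   0.066 ]
```

Call:
play_rows(
  linear=[
    [0.42,-0.04,-0.4],
    [0.42,-0.04,-0.4],
    [0.42,-0.04,-0.4],
    [0.42,-0.04,-0.5],
    [0.42,-0.04,-0.6],
    [0.42,-0.04,-0.6],
    [0.42,-0.04,-0.6],
    [0.42,-0.04,-0.6],
  ],
  dr=[
    [0,0,-0.03],
    [0,0,-0.03],
    [0,0,-0.03],
    [0,0,-0.03],
    [0,0,-0.03],
    [0,0,-0.03],
    [0,0,-0.03],
    [0,0,-0.03],
  ],
)

```text
time: 6.25
position: [0.6002, 0.0192, 0.1405]
eef_rot: [3.136, 0.015, 2.073]
ft_force: [1.1, -0.7, 0.0]
grip_width: 0.002
```

```bash
python3 - <<'E'
from h import *
s,w=wrist("w2"); print(s["time"],s["position"].round(4),s["eef_rot"].round(3),s["qpos"].round(2)); pts(w)
fit([w],[.523,.017,0.01,-1.01,0])
E
```

```text
6.25 [0.6002 0.0192 0.1405] [3.136 0.015 2.073] [-0.16  0.55  1.39 -0.01  1.19 -0.66]
table_centre 0.58 [162.4 164.4] [0.5241 0.0161 0.072 ]
zero_line 0.84 [111.3  72. ] [0.4474 0.0154 0.062 ]
index_mark 0.91 [ 52.1 146.1] [0.4841 0.0797 0.072 ]
stud_a 0.72 [169.1 229.2] [0.5679 0.0457 0.114 ]
stud_a 0.61 [182.  58.] [ 0.4796 -0.0123  0.114 ]
stud_b 0.72 [169.1 229.2] [0.5679 0.0457 0.114 ]
stud_b 0.61 [182.  58.] [ 0.4796 -0.0123  0.114 ]
lever_ball 0.95 [300.4  26.3] [ 0.4642 -0.1644  0.066 ]
lever_pivot 0.64 [277.3 107.8] [ 0.5201 -0.1065  0.066 ]
7 table_centre [-0.2  1. ]mm; 7 zero_line [-0.4 -3.5]mm; 7 index_mark [-0.6  0.1]mm; 7 stud_a [-0.   2.5]mm; 7 stud_b [-0.5  0.8]mm; 7 lever_ball [ 2.2 -1.3]mm; 7 lever_pivot [-0.3  0.2]mm; 
q [ 0.5243  0.0151 -0.0352 -0.9722  0.0439] sd [0.0011 0.0013 0.0186 0.0347 0.0549]
```

View pics/w2.png

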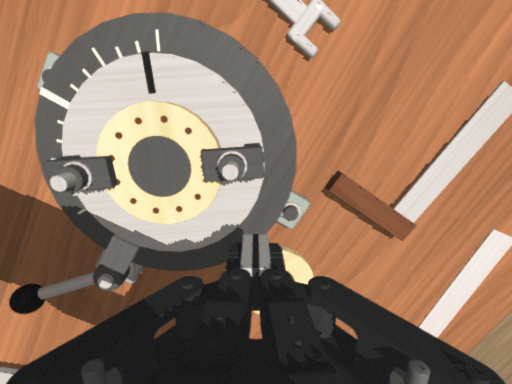

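The wrist view shows the zero line at (55,98), the index mark at (150,72), just short of the 60° tick, and clamp a at (232,165). The fingertip is on clamp a's clockwise side. Dial is about -1.0. Next I descend beside clamp a.

Call:
play_rows(
  linear=[
    [0,0,-0.24],
    [0,0,-0.24],
    [0,0,-0.24],
    [0,0,-0.2],
    [0,0,-0.15],
    [0,0,-0.1],
    [0,0,0],
    [0,0,0],
  ],
  dr=[
    [0,0,0.0],
    [0,0,0.005],
    [0,0,0.005],
    [0,0,0.005],
    [0,0,0],
    [0,0,0],
    [0,0,0],
    [0,0,0],
  ],
)

```text
time: 7.8
position: [0.5983, 0.0194, 0.0767]
eef_rot: [3.138, 0.013, 2.129]
ft_force: [0.5, 0.7, 0.0]
grip_width: -0.002
```

```bash
cat >> h.py <<'E'
C=np.array([.5241,.0155])
def rel(s):
    d=s["position"][:2]-C; return np.hypot(*d),np.degrees(np.arctan2(d[1],d[0]))
def arc(C,r,a0,a1,n,r0=None):
    a=np.radians(np.linspace(a0,a1,n+1)); rr=np.linspace(r0 or r,r,n+1)
    P=C+np.c_[rr*np.cos(a),rr*np.sin(a)]
    print((np.diff(P,axis=0)/.05).round(2).tolist(),"turn/row",round((a1-a0)/n/180,4))
E
python3 - <<'E'
from h import *
s=env.read_state(); print(s["time"],s["position"].round(4),s["eef_rot"].round(3),s["ft_force"].round(1),s["ft_torque"].round(2)); r,a=rel(s); print(r,a)
arc(C,.066,a,a+24,8,r); arc(C,.066,a+24,a+48,8)
E
```

```text
7.8 [0.5983 0.0194 0.0767] [3.138 0.013 2.129] [0.5 0.7 0. ] [-0.04 -0.01  0.05]
0.07428746805498382 3.0072183627324907
[[-0.03, 0.08], [-0.03, 0.07], [-0.03, 0.07], [-0.04, 0.07], [-0.04, 0.06], [-0.04, 0.06], [-0.05, 0.06], [-0.05, 0.05]] turn/row 0.0167
[[-0.03, 0.06], [-0.04, 0.06], [-0.04, 0.06], [-0.04, 0.05], [-0.04, 0.05], [-0.05, 0.05], [-0.05, 0.05], [-0.05, 0.04]] turn/row 0.0167
```

Call:
play_rows(
  linear=[
    [-0.03,0.08,0.04],
    [-0.03,0.07,0.03],
    [-0.03,0.07,0],
    [-0.04,0.07,0],
    [-0.04,0.06,0],
    [-0.04,0.06,0],
    [-0.05,0.06,0],
    [-0.05,0.05,0],
  ],
  dr=[
    [0,0,0.017],
    [0,0,0.017],
    [0,0,0.017],
    [0,0,0.017],
    [0,0,0.017],
    [0,0,0.017],
    [0,0,0.017],
    [0,0,0.017],
  ],
)

```text
time: 8.6
position: [0.5876, 0.0437, 0.0849]
eef_rot: [3.132, 0.029, 2.571]
ft_force: [4.7, -2.4, -2.6]
grip_width: 0.0
```

Call:
play_rows(
  linear=[
    [-0.03,0.06,0],
    [-0.04,0.06,0],
    [-0.04,0.06,0],
    [-0.04,0.05,0],
    [-0.04,0.05,0],
    [-0.05,0.05,0],
    [-0.05,0.05,0],
    [0,0,0],
  ],
  dr=[
    [0,0,0.017],
    [0,0,0.017],
    [0,0,0.017],
    [0,0,0.017],
    [0,0,0.017],
    [0,0,0.017],
    [0,0,0.017],
    [0,0,0],
  ],
)

```text
time: 9.4
position: [0.5791, 0.0594, 0.0894]
eef_rot: [3.132, 0.05, 2.961]
ft_force: [0.8, 0.2, 0.1]
grip_width: -0.002
```

```bash
python3 - <<'E'
from h import *
s,w=wrist("w3"); print(s["time"],s["position"].round(4),s["eef_rot"].round(3),s["ft_force"].round(1),rel(s)); pts(w)
fit([w],[.524,.0155,0.0,-.4,0])
r,a=rel(s); arc(C,.066,a,a+20,8,r)
E
```

```text
9.4 [0.5791 0.0594 0.0894] [3.132 0.05  2.961] [0.8 0.2 0.1] (np.float64(0.07036662511568502), np.float64(38.64461075428351))
table_centre 0.79 [159.6 163.4] [0.524  0.0163 0.072 ]
zero_line 0.83 [  6.2 128. ] [0.4475 0.0184 0.062 ]
index_mark 0.65 [ 13.4 208. ] [0.4596 0.0579 0.072 ]
index_mark 0.62 [224.6 253.6] [0.5735 0.0591 0.072 ]
stud_a 0.74 [227.7 254. ] [0.5543 0.0626 0.114 ]
stud_b 0.74 [227.7 254. ] [0.5543 0.0626 0.114 ]
lever_ball 0.36 [ 13.9 205.7] [0.4582 0.0562 0.066 ]
8 table_centre [1.  1.1]mm; 8 zero_line [-0.1 -0.5]mm; 8 stud_a [-1.  -0.4]mm; 
q [ 0.5252  0.017  -0.0193 -0.5486  0.    ] sd [0.0016 0.0025 0.0434 0.0977 0.    ]
[[-0.05, 0.04], [-0.05, 0.04], [-0.05, 0.03], [-0.05, 0.03], [-0.05, 0.03], [-0.05, 0.03], [-0.05, 0.02], [-0.05, 0.02]] turn/row 0.0139
```

View pics/w3.png

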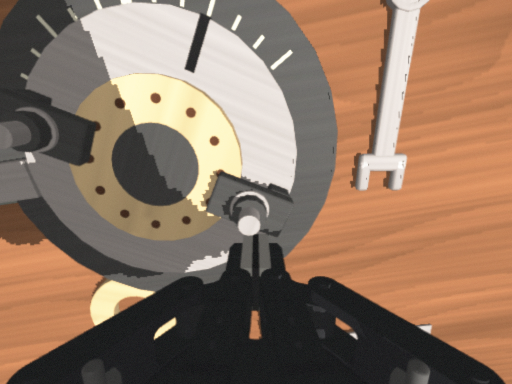

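Index mark is at (200,42) and the last half of the travel remains (dial ≈ -0.55). The tip has drifted up and tilted slightly. I'll back off a hair, correct that, and push on.

Call:
play_rows(
  linear=[
    [0.04,-0.03,0],
    [0,0,-0.08],
    [0,0,-0.08],
    [-0.05,0.03,-0.02],
    [-0.06,0.03,-0.01],
    [-0.06,0.03,-0.01],
    [-0.06,0.03,-0.01],
    [-0.06,0.03,-0.01],
  ],
  dr=[
    [0,0,0],
    [0,0.008,0],
    [0,0.008,0],
    [0,0,0.01],
    [0,0.001,0.01],
    [0,0.001,0.01],
    [0,0.001,0.01],
    [0,0.001,0.01],
  ],
)

```text
time: 10.95
position: [0.5704, 0.066, 0.0788]
eef_rot: [-3.142, -0.005, 3.129]
ft_force: [5.8, 1.4, -0.1]
grip_width: 0.001
```

```bash
python3 - <<'E'
from h import *
s,w=wrist(); print(s["time"],s["position"].round(4),s["eef_rot"].round(3),s["ft_force"].round(1),rel(s)); pts(w,["zero_line","index_mark","stud_a","table_centre"])
r,a=rel(s); arc(C,.066,a,a+20,8,r)
E
```

```text
10.95 [0.5704 0.066  0.0788] [-3.142 -0.005  3.129] [ 5.8  1.4 -0.1] (np.float64(0.06847791709536238), np.float64(47.502118125149295))
zero_line 0.95 [  4.4 155.5] [0.4464 0.0179 0.062 ]
index_mark 0.98 [ 14.3 211.2] [0.4534 0.0462 0.072 ]
stud_a 0.67 [233.9 251. ] [0.5454 0.0638 0.114 ]
table_centre 0.64 [165.6 163.4] [0.5242 0.0161 0.072 ]
[[-0.05, 0.03], [-0.05, 0.03], [-0.05, 0.03], [-0.05, 0.03], [-0.05, 0.03], [-0.05, 0.02], [-0.05, 0.02], [-0.06, 0.02]] turn/row 0.0139
```

Call:
play_rows(
  linear=[
    [-0.05,0.03,0],
    [-0.05,0.03,0],
    [-0.05,0.03,0],
    [-0.05,0.02,0],
    [-0.05,0.02,0],
    [-0.05,0.02,0],
    [0,0,0],
    [0,0,0],
  ],
  dr=[
    [0,0,0],
    [0,0,0],
    [0,0,0],
    [0,0,0],
    [0,0,0],
    [0,0,0],
    [0,0,0],
    [0,0,0],
  ],
)

```text
time: 12.0
position: [0.5543, 0.073, 0.0787]
eef_rot: [-3.14, -0.006, 3.126]
ft_force: [3.7, 0.0, 0.3]
grip_width: 0.002
```

```bash
python3 - <<'E'
from h import *
s,w=wrist("w4"); print(s["time"],s["position"].round(4),s["eef_rot"].round(3),s["ft_force"].round(1),rel(s)); pts(w,["zero_line","index_mark","stud_a","table_centre"])
cv2.imwrite("pics/w4c.png",cv2.resize(w["color"][:150,80:340,::-1],None,fx=3,fy=3,interpolation=cv2.INTER_CUBIC))
E
```

```text
12.0 [0.5543 0.073  0.0787] [-3.14  -0.006  3.126] [3.7 0.  0.3] (np.float64(0.06491240610484875), np.float64(62.32145644071732))
zero_line 0.75 [ 42.9 148.9] [0.4468 0.0198 0.062 ]
index_mark 0.64 [ 43.7 158.3] [0.4491 0.0276 0.072 ]
stud_a 0.7 [238.9 246.5] [0.5316 0.069  0.114 ]
table_centre 0.61 [192.  152.8] [0.5228 0.0157 0.072 ]
```

View pics/w4c.png

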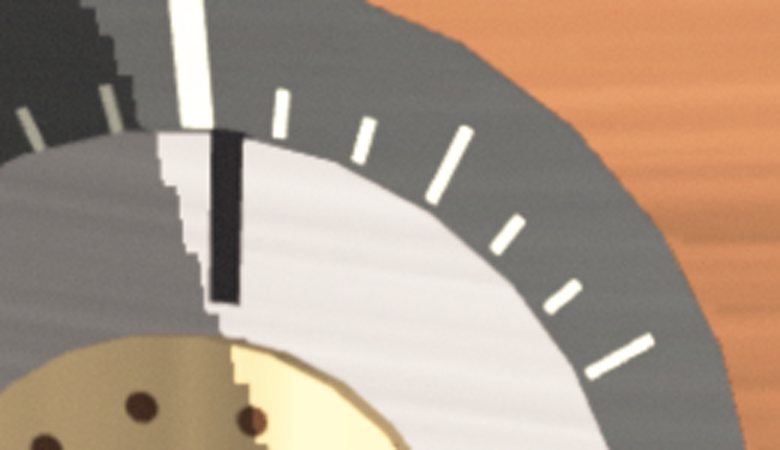

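The crop shows the zero line ending at crop (197,128) and the mark at (227,132), about 6° short. I'll segment both lines for an exact angle.

```bash
cat >> h.py <<'E'
def line_angles(w,d_guess=0,verbose=True):
    """world angles of zero line and index mark about the axis, from segmented pixels near where they must lie"""
    g=w["color"].astype(float).mean(2); sat=np.ptp(w["color"].astype(int),axis=2); out=[]
    for a,r0,r1,z,sgn in ((zero_a,.080,.099,.062,1),(zero_a+d_guess,.054,.074,.072,-1)):
        res=[]
        for r in np.linspace(r0,r1,25):
            th=np.linspace(a-.12,a+.12,121)
            px=np.array([proj(w,[C[0]+r*np.cos(t),C[1]+r*np.sin(t),z]) for t in th],np.float32)
            if px.min()<1 or px[:,0].max()>510 or px[:,1].max()>382: continue
            v=cv2.remap(g.astype(np.float32),px[:,:1],px[:,1:],cv2.INTER_LINEAR).ravel()*sgn
            lo=np.percentile(v,50); m=np.clip(v-lo-.5*(v.max()-lo),0,None)
            res.append(((m*th).sum()/m.sum(),r))
        res=np.array(res); 
        if len(res)==0: print("none"); out.append(np.nan); continue
        med=np.median(res[:,0]); out.append(med)
        if verbose: print("angle",np.degrees(med).round(2),"slope along r",np.polyfit(res[:,1],res[:,0],1)[0].round(2),"spread",np.degrees(res[:,0].std()).round(2),len(res))
    print("dial est",round(out[1]-out[0],4)); return out
zero_a=np.radians(178.5)
E
python3 - <<'E'
from h import *
s,w=wrist(); line_angles(w,-.11)
E
```

```text
angle 178.08 slope along r -0.01 spread 0.01 20
angle 171.98 slope along r 0.05 spread 0.04 25
dial est -0.1065
```

Call:
play_rows(
  linear=[
    [-0.03,0,0],
    [-0.03,0,0],
    [-0.03,0,0],
    [-0.02,0,0],
    [0,0,0],
    [0,0,0],
    [0,0,0],
    [0,0,0],
  ],
  dr=[
    [0,0,0],
    [0,0,0],
    [0,0,0],
    [0,0,0],
    [0,0,0],
    [0,0,0],
    [0,0,0],
    [0,0,0],
  ],
)

```text
time: 13.1
position: [0.5495, 0.0743, 0.0787]
eef_rot: [3.14, -0.003, 3.126]
ft_force: [3.8, 0.6, 0.4]
grip_width: -0.001
```

```bash
python3 - <<'E'
from h import *
s,w=wrist(); print(s["time"],s["position"].round(4),s["eef_rot"].round(3),s["ft_force"].round(1)); line_angles(w,-.03)
E
```

```text
13.1 [0.5495 0.0743 0.0787] [ 3.140e+00 -3.000e-03  3.126e+00] [3.8 0.6 0.4]
angle 178.08 slope along r -0.01 spread 0.02 25
angle 176.5 slope along r -0.34 spread 0.17 25
dial est -0.0274
```

Call:
play_rows(
  linear=[
    [-0.02,0,0],
    [-0.014,0,0],
    [0,0,0],
    [0,0,0],
    [0,0,0],
    [0,0,0],
    [0,0,0],
    [0,0,0],
  ],
  dr=[
    [0,0,0],
    [0,0,0],
    [0,0,0],
    [0,0,0],
    [0,0,0],
    [0,0,0],
    [0,0,0],
    [0,0,0],
  ],
)

```text
time: 13.95
position: [0.548, 0.0746, 0.0787]
eef_rot: [3.139, -0.002, 3.125]
ft_force: [3.3, 1.8, -0.2]
grip_width: -0.001
```

```bash
python3 - <<'E'
from h import *
s,w=wrist("w5"); print(s["time"],s["position"].round(4),s["eef_rot"].round(3),s["ft_force"].round(1)); line_angles(w,0)
cv2.imwrite("pics/w5c.png",cv2.resize(w["color"][:150,80:340,::-1],None,fx=3,fy=3,interpolation=cv2.INTER_CUBIC))
E
```

```text
13.95 [0.548  0.0746 0.0787] [ 3.139e+00 -2.000e-03  3.125e+00] [ 3.3  1.8 -0.2]
angle 178.09 slope along r -0.01 spread 0.01 25
angle 177.96 slope along r 0.22 spread 0.11 25
dial est -0.0023
```

View pics/w5c.png

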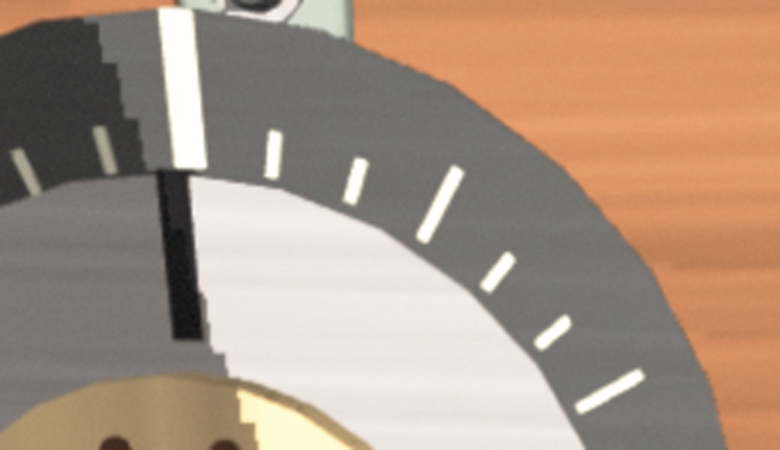

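The measured dial is -0.002, but the parallax of the oblique view matters. I'll back off, rise and look from straight in line with the zero line.

Call:
play_rows(
  linear=[
    [0.08,0,0],
    [0.1,0,0],
    [0.04,0,0.3],
    [0,0,0.5],
    [0,0,0.6],
    [-0.2,-0.4,0.6],
    [-0.3,-0.4,0.3],
    [-0.2,-0.35,0],
  ],
  dr=[
    [0,0,0],
    [0,0,0],
    [0,0,0],
    [0,0,0],
    [0,0,0],
    [0,0,0],
    [0,0,0],
    [0,0,0],
  ],
)

```text
time: 14.8
position: [0.5204, 0.0162, 0.1945]
eef_rot: [3.141, -0.018, 3.129]
ft_force: [-0.1, -0.8, -0.3]
grip_width: 0.0
```

```bash
python3 - <<'E'
from h import *
s,w=wrist("w6"); print(s["time"],s["position"].round(4),s["eef_rot"].round(3),s["ft_force"].round(1),w["T"][:3,3].round(3)); line_angles(w,0); pts(w)
fit([w],[.524,.0155,-.03,0,0])
cv2.imwrite("pics/w6c.png",cv2.resize(w["color"][:300,50:450,::-1],None,fx=2,fy=2,interpolation=cv2.INTER_CUBIC))
E
```

```text
14.8 [0.5204 0.0162 0.1945] [ 3.141 -0.018  3.129] [-0.1 -0.8 -0.3] [0.446 0.016 0.338]
angle 177.92 slope along r 0.1 spread 0.03 25
angle 177.58 slope along r 0.03 spread 0.03 25
dial est -0.006
table_centre 0.73 [193.  256.2] [0.5242 0.0165 0.072 ]
zero_line 0.94 [112.8 257. ] [0.4481 0.0181 0.062 ]
index_mark 0.76 [113.6 258.7] [0.4487 0.0196 0.072 ]
stud_a 0.72 [204.2 194. ] [ 0.5212 -0.0361  0.114 ]
stud_a 0.59 [208.9 318.5] [0.5266 0.0692 0.114 ]
stud_b 0.72 [204.2 194. ] [ 0.5212 -0.0361  0.114 ]
stud_b 0.59 [208.9 318.5] [0.5266 0.0692 0.114 ]
lever_ball 0.83 [131.1  66.9] [ 0.4631 -0.1613  0.066 ]
lever_ball 0.39 [204.6 195.3] [ 0.5376 -0.046   0.066 ]
lever_pivot 0.82 [188.9 132.7] [ 0.5202 -0.1076  0.066 ]
14 table_centre [-1.   0.3]mm; 14 zero_line [ 0.6 -1.7]mm; 14 index_mark [-0.1 -0.2]mm; 14 stud_a [-0.7  0.6]mm; 14 stud_b [-1.3  0.6]mm; 14 lever_ball [0.9 0.7]mm; 14 lever_pivot [ 1.2 -0.7]mm; 
q [ 0.5245  0.0156 -0.0401 -0.0114  0.0268] sd [0.0013 0.0012 0.0187 0.0349 0.0524]
```

View pics/w6c.png

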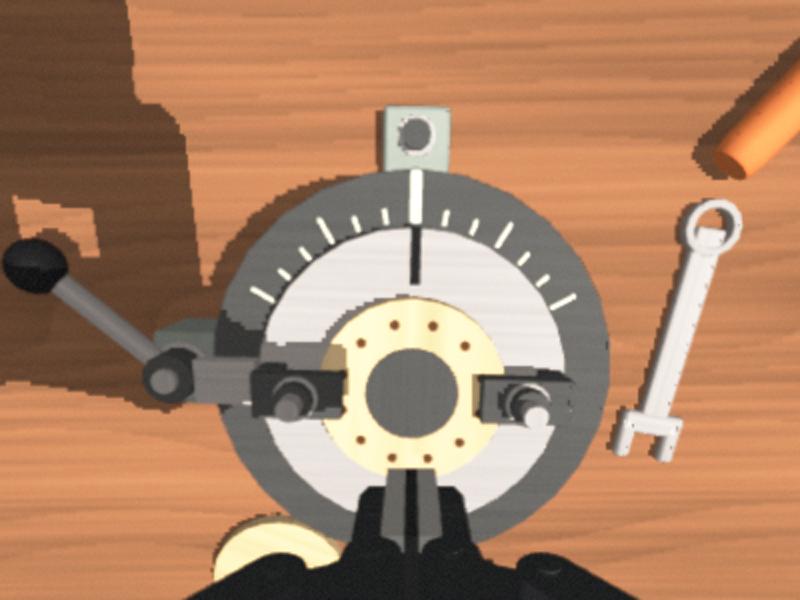

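Seen straight on, the index mark is on the zero line (crop 415,200 to 415,285; dial ≈ -0.006) and everything is undisturbed. The lever ball is at crop (35,265) and the pivot at (168,380), a lever angle of about 223°. Next I go to the ball's clockwise side.

Call:
play_rows(
  linear=[
    [-0.2,-0.37,0],
    [-0.2,-0.37,0],
    [-0.2,-0.37,0],
    [-0.2,-0.37,0],
    [-0.2,-0.37,-0.2],
    [-0.2,-0.37,-0.3],
    [-0.2,-0.37,-0.3],
    [-0.2,-0.37,-0.3],
  ],
  dr=[
    [0,0,-0.032],
    [0,0,-0.032],
    [0,0,-0.032],
    [0,0,-0.032],
    [0,0,-0.032],
    [0,0,-0.032],
    [0,0,-0.032],
    [0,0,-0.032],
  ],
)

```text
time: 16.35
position: [0.4391, -0.1345, 0.138]
eef_rot: [3.139, -0.014, 2.298]
ft_force: [-0.5, -0.5, 1.1]
grip_width: -0.002
```

```bash
cat >> h.py <<'E'
PV=np.array([.5202,-.1075])
def lev(s,al):
    u=np.array([np.cos(al),np.sin(al)]);t=np.array([-u[1],u[0]]);d=s["position"][:2]-PV
    return "r,t offsets",(d@u).round(4),(d@t).round(4)
E
python3 - <<'E'
from h import *
s,w=wrist(); print(s["time"],s["position"].round(4),s["eef_rot"].round(3),s["ft_force"].round(1)); pts(w,["lever_ball","lever_pivot"])
print(lev(s,np.radians(223.4)))
E
```

```text
16.35 [ 0.4391 -0.1345  0.138 ] [ 3.139 -0.014  2.298] [-0.5 -0.5  1.1]
lever_ball 0.6 [248.  259.2] [ 0.4675 -0.1608  0.066 ]
lever_pivot 0.95 [241.2 347.8] [ 0.5191 -0.1062  0.066 ]
lever_pivot 0.54 [ 57.1 417.6] [0.4511 0.0221 0.066 ]
('r,t offsets', np.float64(0.0775), np.float64(-0.0361))
```

Call:
play_rows(
  linear=[
    [0,0,-0.3],
    [0,0,-0.3],
    [0,0,-0.3],
    [0,0,-0.25],
    [0,0,-0.2],
    [0,0,-0.15],
    [0,0,-0.1],
    [0,0,0],
  ],
  dr=[
    [0,0,0],
    [0,0,0],
    [0,0,0],
    [0,0,0],
    [0,0,0],
    [0,0,0],
    [0,0,0],
    [0,0,0],
  ],
)

```text
time: 17.3
position: [0.4445, -0.1313, 0.06]
eef_rot: [3.136, -0.006, 2.318]
ft_force: [0.0, -0.0, -0.6]
grip_width: -0.004
```

```bash
python3 - <<'E'
from h import *
s=env.read_state(); print(s["time"],s["position"].round(4),s["eef_rot"].round(3),s["ft_force"].round(1))
d=s["position"][:2]-PV; r=np.hypot(*d); a=np.degrees(np.arctan2(d[1],d[0]))%360; print(r,a)
arc(PV,.079,a,a+24,8,r); arc(PV,.079,a+24,a+48,8); arc(PV,.079,a+48,a+72,8)
E
```

```text
17.3 [ 0.4445 -0.1313  0.06  ] [ 3.136 -0.006  2.318] [ 0.  -0.  -0.6]
0.07938931445487134 197.451357511358
[[0.03, -0.08], [0.03, -0.08], [0.04, -0.07], [0.04, -0.07], [0.04, -0.07], [0.05, -0.07], [0.05, -0.07], [0.05, -0.06]] turn/row 0.0167
[[0.06, -0.06], [0.06, -0.06], [0.06, -0.05], [0.07, -0.05], [0.07, -0.05], [0.07, -0.04], [0.07, -0.04], [0.07, -0.04]] turn/row 0.0167
[[0.08, -0.03], [0.08, -0.03], [0.08, -0.02], [0.08, -0.02], [0.08, -0.02], [0.08, -0.01], [0.08, -0.01], [0.08, -0.0]] turn/row 0.0167
```

Call:
play_rows(
  linear=[
    [0.03,-0.08,-0.06],
    [0.03,-0.08,-0.04],
    [0.04,-0.07,-0.02],
    [0.04,-0.07,-0.01],
    [0.04,-0.07,-0.01],
    [0.05,-0.07,-0.01],
    [0.05,-0.07,-0.01],
    [0.05,-0.06,-0.01],
  ],
  dr=[
    [0,0,0.017],
    [0,0,0.017],
    [0,0,0.017],
    [0,0,0.017],
    [0,0,0.017],
    [0,0,0.017],
    [0,0,0.017],
    [0,0,0.017],
  ],
)

```text
time: 18.1
position: [0.4618, -0.1598, 0.0548]
eef_rot: [3.135, -0.006, 2.765]
ft_force: [-2.0, 1.3, 1.5]
grip_width: 0.001
```

```bash
cat >> h.py <<'E'
def levs():
    s=env.read_state(); print(s["time"],s["position"].round(4),s["eef_rot"].round(3),s["ft_force"].round(1))
    d=s["position"][:2]-PV; r=np.hypot(*d); a=np.degrees(np.arctan2(d[1],d[0]))%360; print(r,a)
    arc(PV,.079,a,a+24,8,r)
E
python3 -c "
from h import *
levs()"
```

```text
18.1 [ 0.4618 -0.1598  0.0548] [ 3.135 -0.006  2.765] [-2.   1.3  1.5]
0.07840380822676433 221.8720077852873
[[0.06, -0.06], [0.06, -0.06], [0.06, -0.05], [0.06, -0.05], [0.07, -0.05], [0.07, -0.04], [0.07, -0.04], [0.07, -0.04]] turn/row 0.0167
```

Call:
play_rows(
  linear=[
    [0.06,-0.06,-0.01],
    [0.06,-0.06,-0.01],
    [0.06,-0.05,-0.01],
    [0.06,-0.05,-0.01],
    [0.07,-0.05,0],
    [0.07,-0.04,0],
    [0.07,-0.04,0],
    [0.07,-0.04,0],
  ],
  dr=[
    [0,0,0.013],
    [0,0,0.013],
    [0,0,0.013],
    [0,0,0.013],
    [0,0,0.013],
    [0,0,0.013],
    [0,0,0.013],
    [0,0,0.013],
  ],
)

```text
time: 18.9
position: [0.4871, -0.1782, 0.055]
eef_rot: [3.132, -0.012, 3.108]
ft_force: [-2.7, 1.0, 0.7]
grip_width: 0.0
```

```bash
python3 -c "
from h import *
levs()
s,w=wrist('w7'); pts(w,['lever_ball','lever_pivot'])"
```

```text
18.9 [ 0.4871 -0.1782  0.055 ] [ 3.132 -0.012  3.108] [-2.7  1.   0.7]
0.07805498253717727 244.90836871042063
[[0.07, -0.03], [0.08, -0.03], [0.08, -0.03], [0.08, -0.02], [0.08, -0.02], [0.08, -0.01], [0.08, -0.01], [0.08, -0.01]] turn/row 0.0167
lever_ball 0.31 [363.7  29. ] [ 0.5516 -0.3139  0.066 ]
lever_pivot 0.98 [301.8 386.2] [ 0.5178 -0.1067  0.066 ]
```

Call:
play_rows(
  linear=[
    [0.07,-0.03,0],
    [0.08,-0.03,0],
    [0.08,-0.03,0],
    [0.08,-0.02,0],
    [0.06,-0.02,0],
    [0.04,-0.01,0],
    [0.03,0,0],
    [0.03,0,0],
  ],
  dr=[
    [0,0,0.013],
    [0,0,0.013],
    [0,0,0.013],
    [0,0,0.013],
    [0,0,0.01],
    [0,0,0.005],
    [0,0,0],
    [0,0,0],
  ],
)

```text
time: 19.85
position: [0.509, -0.1841, 0.0554]
eef_rot: [3.129, -0.016, -2.965]
ft_force: [-2.5, 0.5, -0.8]
grip_width: 0.0
```

```bash
python3 -c "
from h import *
levs()"
```

```text
19.85 [ 0.509  -0.1841  0.0554] [ 3.129 -0.016 -2.965] [-2.5  0.5 -0.8]
0.07744910668801673 261.6935239503323
[[0.08, -0.01], [0.08, -0.01], [0.08, -0.01], [0.08, -0.0], [0.08, 0.0], [0.08, 0.01], [0.08, 0.01], [0.08, 0.02]] turn/row 0.0167
```

Call:
play_rows(
  linear=[
    [0.04,0,0],
    [0.04,0,0],
    [0.04,0,0],
    [0.04,0,0],
    [0.03,0,0],
    [0.03,0.01,0],
    [0.03,0.01,0],
    [0.03,0.01,0],
  ],
  dr=[
    [0,0,0.01],
    [0,0,0.01],
    [0,0,0.01],
    [0,0,0],
    [0,0,0],
    [0,0,0],
    [0,0,0],
    [0,0,0],
  ],
)

```text
time: 20.65
position: [0.524, -0.1835, 0.0555]
eef_rot: [3.131, -0.016, -2.864]
ft_force: [-3.1, -1.6, -0.3]
grip_width: -0.0
```

```bash
python3 -c "
from h import *
levs()"
```

```text
20.65 [ 0.524  -0.1835  0.0555] [ 3.131 -0.016 -2.864] [-3.1 -1.6 -0.3]
0.07613070691488338 272.8737758729905
[[0.08, -0.0], [0.08, 0.0], [0.08, 0.01], [0.08, 0.01], [0.08, 0.02], [0.08, 0.02], [0.08, 0.02], [0.08, 0.03]] turn/row 0.0167
```

Call:
play_rows(
  linear=[
    [0.03,0.01,0],
    [0.03,0.01,0],
    [0.03,0.01,0],
    [0.03,0.01,0],
    [0.03,0.01,0],
    [0.03,0.01,0],
    [0.03,0.01,0],
    [0.03,0.01,0],
  ],
  dr=[
    [0,0,0.005],
    [0,0,0.005],
    [0,0,0],
    [0,0,0],
    [0,0,0],
    [0,0,0],
    [0,0,0],
    [0,0,0],
  ],
)

```text
time: 21.45
position: [0.5251, -0.1837, 0.0556]
eef_rot: [3.124, -0.047, -2.824]
ft_force: [-13.1, -3.9, 4.6]
grip_width: -0.001
```

```bash
python3 -c "
from h import *
levs()"
```

```text
21.45 [ 0.5251 -0.1837  0.0556] [ 3.124 -0.047 -2.824] [-13.1  -3.9   4.6]
0.07638643749873748 273.64284620012296
[[0.08, 0.0], [0.08, 0.0], [0.08, 0.01], [0.08, 0.01], [0.08, 0.02], [0.08, 0.02], [0.08, 0.03], [0.08, 0.03]] turn/row 0.0167
```

The lever stalls with the force rising to 14 N, so it's at the stop. I back off and rise, then check.

Call:
play_rows(
  linear=[
    [-0.1,-0.03,0],
    [-0.15,-0.05,0],
    [-0.15,-0.05,0.1],
    [0,0,0.5],
    [0,0,0.6],
    [0,0,0.7],
    [0,0.3,0.6],
    [0,0.3,0.4],
  ],
  dr=[
    [0,0,0],
    [0,0,0],
    [0,0,0],
    [0,0,0],
    [0,0,0],
    [0,0,-0.02],
    [0,0,-0.04],
    [0,0,-0.04],
  ],
)

```text
time: 22.25
position: [0.502, -0.1606, 0.206]
eef_rot: [3.122, -0.043, 3.134]
ft_force: [0.4, 0.1, 0.1]
grip_width: -0.0
```

Call:
play_rows(
  linear=[
    [0.1,0.4,0],
    [0.1,0.5,0],
    [0.1,0.5,0],
    [0.1,0.5,0],
    [0.1,0.5,0],
    [0.1,0.5,0],
    [0,0.2,0],
    [0,0,0],
  ],
  dr=[
    [0,0,0],
    [0,0,0],
    [0,0,0],
    [0,0,0],
    [0,0,0],
    [0,0,0],
    [0,0,0],
    [0,0,0],
  ],
)

```text
time: 23.05
position: [0.5324, -0.0003, 0.2143]
eef_rot: [3.126, -0.026, 3.131]
ft_force: [0.7, -0.4, 0.3]
grip_width: -0.003
```

```bash
python3 - <<'E'
from h import *
s,w=wrist("w8"); print(s["time"],s["position"].round(4),s["eef_rot"].round(3),s["ft_force"].round(1),w["T"][:3,3].round(3)); line_angles(w,0); pts(w)
for r in env.place_of("lever_ball",w)[:1]:
    b=at(w,r["location"],.066)[:2]-PV; print("lever angle",np.degrees(np.arctan2(b[1],b[0]))%360, np.hypot(*b))
E
```

```text
23.05 [ 5.324e-01 -3.000e-04  2.143e-01] [ 3.126 -0.026  3.131] [ 0.7 -0.4  0.3] [ 0.459 -0.003  0.359]
angle 177.93 slope along r 0.1 spread 0.04 25
angle 177.58 slope along r 0.11 spread 0.04 25
dial est -0.0061
table_centre 0.95 [175.4 269.8] [0.5219 0.0167 0.072 ]
table_centre 0.27 [202.2  85.5] [ 0.5483 -0.1782  0.072 ]
zero_line 0.79 [ 99.2 273.5] [0.4461 0.0207 0.062 ]
zero_line 0.21 [177.6 270.4] [0.5265 0.018  0.062 ]
index_mark 0.95 [ 98.8 273.7] [0.4462 0.0201 0.072 ]
index_mark 0.29 [189.  331.6] [0.5376 0.0825 0.072 ]
stud_a 0.94 [192.2 334.9] [0.5292 0.0732 0.114 ]
stud_a 0.8 [185.1 212.9] [ 0.521  -0.0373  0.114 ]
stud_b 0.94 [192.2 334.9] [0.5292 0.0732 0.114 ]
stud_b 0.8 [185.1 212.9] [ 0.521  -0.0373  0.114 ]
lever_ball 0.72 [198.5  88.8] [ 0.5461 -0.1777  0.066 ]
lever_pivot 0.91 [175.7 152.9] [ 0.5219 -0.1068  0.066 ]
lever angle 290.21169698237145 0.07482374876777848
```

View pics/w8.png

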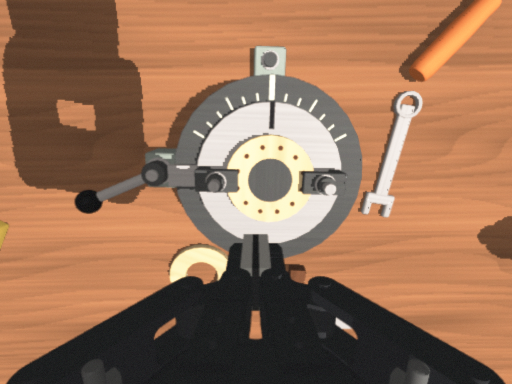

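The mark sits on the zero line (px 273,100; dial ≈ -0.006). The lever has turned from 223° to 290° (ball at 88,200), and the tool is clear. Handing in.

```bash
python3 -c "
from h import *
print(env.close_job())"
```

```text
the job is handed in; nothing more can be done
None
```

I turned the table top to the zero line by pushing on clamp a with shut fingers, then pushed the lock lever round to its stop. I backed the arm off clear of everything and handed the job in at about 23 s of the 72 s allowed; no verdict was reported.

- **Index mark:** it measured -0.006 rad from the zero line both before and after locking, inside the 0.045 rad limit. The network-based fit before locking gave -0.011, which agrees.
- **Lock lever:** it turned from about 223° to 290°, roughly 1.16 rad from its open start. The push then stalled at about 14 N, which fits the stop. I could not read the lock angle directly, so the stop is inferred from the stall and the turn.
- **Forces and other things:** the highest force I read was about 14 N. In the last wrist picture the spanner, ring blank and screwdriver looked undisturbed. I did not recheck the other loose things, but the arm did not go down near them.

While pushing the top, the fingertip drifted up and tilted slightly, so I backed off a little and corrected it before going on. In the early top and scene views some detected points were up to about 15 mm off the fit, so I relied on the wrist camera.

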